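Spot-check a chilled jar with a surface thermometer

TASK

Spot-check the chilled jar with the red dot: slide the clear lid over it well back, almost to its stop, and leave the other lid shut. Then take the thermometer out of its dock, hold it upright with its spring tip on the middle of the red dot, and press lightly, so that the tip goes part of the way in but not to its stop. Finish holding it there by the handle, with the lid still open and everything else standing where it was.

Things in the scene. Friction and masses are not known exactly. Their poses are not given: they have to be found in the camera images.
- well: stainless chilled garnish well, fixed, 160 (x) x 440 (y) x 143 mm high. Origin: centre of its underside; z up, x from front (control panel, robot side) to back, y along it to the left. A divider at y = 0 makes a left (+y) and a right bay, each with a jar (near y = +-122 mm) on the floor 30 mm up, 10 to 20 mm under two clear flat lids that run along y in tracks and pass one over the other
- left_lid (a joint): clear lid over the left (+y) bay, upper track, top 138 mm up: 0 shut, grows (m) as it slides to the right (-y of the well), stop at 0.150. May start up to 0.02 open. Drag 1 to 2 N; stays where it is left
- right_lid (a joint): clear lid over the right (-y) bay, lower track, top 128 mm up: 0 shut, grows (m) as it slides to the left (+y of the well) under the other lid, stop at 0.150. May start up to 0.02 open. Drag 1 to 2 N; stays where it is left
- left_lid_pull (a point): point in the upright black bar pull of the left lid, which stands near the lid's outer end and moves with it: 58 mm along the well's x, 9 mm thick along y (pinch it across y), rounded edges; this point is midway along and across it, 10 mm under its top, 16 mm above the lid's plate (top of bar 164 mm above the worktop). Axes as the well's
- right_lid_pull (a point): the same on the right lid: bar 58 mm along x, 9 mm thick along y; this point is 10 mm under its top and 26 mm above the lid's plate (top of bar 164 mm above the worktop). Axes as the well's
- jar_red: glass jar with a flat green screw lid, 74 mm across, 84 mm high, 0.2 to 0.45 kg, loose on the floor of one of the bays; on the middle of its lid a round red sticker 24 mm across. Origin: centre of its underside, z up
- jar_red_dot (a point): centre of the red sticker, on the jar's lid (84 mm above the jar's underside, about 114 mm above the worktop)
- jar_blue: the same jar with a blue sticker, in the other bay; to be left alone
- dock: fixed thermometer dock: round black foot 94 mm across, 18 mm high, and a grey tube 28 mm across, 112 mm long, 19 mm bore, that leans 0.30 rad (17 degrees) from the vertical towards the dock's +x. Origin: centre of the underside; z up. The thermometer stands in the tube, its handle's foot on the tube's mouth
- dock_mouth (a point): centre of the tube's mouth: 19 mm along the dock's x and 127 mm above the worktop
- probe: surface thermometer, 0.11 kg, loose, in the dock, leaning as its tube. z runs up its length; origin: foot of the handle. Handle white with blue sleeve, z = 0 to 92 mm, 21 mm thick (x), 24 mm wide (y), display on -x. Below it a steel stem, a sheath 15 mm across (z -75 to -96) and a copper spring tip 9.6 mm across, end at z = -105 mm when free. Draw it out along its length, 110 mm or more
- probe_grip (a point): centre of the handle 55 mm above its foot (37 mm under its top): the place to pinch it, across y (24 mm); axes as the probe's
- probe_tip (a point): centre of the flat end of the spring tip; axes as the probe's
- probe_plunger (a joint): how far the spring tip is pushed in, m: 0 free, stop at 0.008. It starts to yield at about 1.4 N and takes about 5 N at the stop (450 N/m)
- moka_pot: bystander: aluminium moka pot, 98x155x174 mm, loose, left of the dock. Origin at the underside, as for the other bystanders
- pepper_mill: bystander: dark wooden mill, 58 mm across, 170 mm high, loose, behind the well's right half
- spice_jar_a: bystander: spice jar, 45 mm across, 100 mm high, loose, behind the well's right end
- spice_jar_b: bystander: spice jar, 43 mm across, 100 mm high, loose, behind the well's right end
- blue_mug: bystander: blue mug, 82x115x90 mm, loose, to the left of the dock

How it is judged:
On the way, in this order (a step that is already met when the one before it is completed fails the run):
1. the lid over the red-dot jar is slid back, at least 115 mm of its 150 mm (((y of jar_red in the frame of well above 0 m and value of joint left_lid above 0.115 m) or (not (y of jar_red in the frame of well above 0 m) and value of joint right_lid above 0.115 m))), for 0.2 s.
2. the thermometer is out of its dock, held by the gripper (contact force between probe and dock below 0.05 N and distance between probe and dock_mouth above 0.1 m and contact force between the fingers and probe above 1 N), for 0.2 s.
At the end, for the whole second after the job is handed in: Gripper holds the thermometer upright (7 degrees) and still, off dock and well, its tip within 8 mm of the red dot's centre, pushed in 1 to 7.5 mm with 1 to 7 N. The lid over that jar is open 115 mm or more, the other 50 mm at most; the jar is upright (((y of jar_red in the frame of well above 0 m and value of joint left_lid above 0.115 m) or (not (y of jar_red in the frame of well above 0 m) and value of joint right_lid above 0.115 m)) and not ((y of jar_red in the frame of well above 0 m and value of joint right_lid above 0.05 m) or (not (y of jar_red in the frame of well above 0 m) and value of joint left_lid above 0.05 m)) and horizontal distance between probe_tip and jar_red_dot below 0.008 m and contact force between probe and jar_red between 1 and 7 N and value of joint probe_plunger between 0.001 and 0.0075 m and angle between probe's own z axis and vertical below 0.12 rad and height (world z) of probe_grip above 0.22 m and contact force between the fingers and probe above 1 N and contact force between probe and dock below 0.05 N and contact force between probe and well below 0.05 N and linear speed of probe below 0.02 m/s and angle between jar_red's own z axis and vertical below 0.1 rad); the arm keeps its last pose, push and grip.
It fails at once if the thermometer is pressed hard on a jar (over 15 N) (contact force between probe and jar_red above 15 N or contact force between probe and jar_blue above 15 N).
It fails at once if the lid of the other bay is slid open (over 50 mm) ((y of jar_red in the frame of well above 0 m and value of joint right_lid above 0.05 m) or (not (y of jar_red in the frame of well above 0 m) and value of joint left_lid above 0.05 m)).
It fails at once if a jar is shifted in its bay (over 25 mm) (distance of any of jar_red, jar_blue from where it was at the start of the episode above 0.025 m).
It fails at once if a bystander is shifted (over 40 mm) or knocked over (distance of any of moka_pot, pepper_mill, spice_jar_a, spice_jar_b, blue_mug from where it was at the start of the episode above 0.04 m or angle between any of moka_pot, pepper_mill, spice_jar_a, spice_jar_b, blue_mug's own z axis and vertical above 0.5 rad).
It also fails if it takes over 59 s, if anything falls off the work surface, if the arm or the gripper's body presses on something with over 40 N, if the wrist force passes 120 N, or if a joint passes its speed limit or range.

ROBOT

A 6-joint arm with a two-finger parallel gripper is mounted at the origin on a cart in front of the work surface, level with it; the furniture and walls round the work are solid. World frame = base frame: x ahead of the robot, y to its left, z up, the work surface at z = 0. Lengths are in m, angles in rad, forces in N, time in s.
With the tool pointing down it reaches from about 0.35 to 0.775 m from the base axis. Payload 7.3 kg.
Tool frame: the origin (TCP) lies midway between the tips of the shut fingers; the grasp point (between the pads) lies 19 mm behind it; z points along the fingers, y is the line along which they close (so a half turn about z gives the same grasp; the last joint's range is limited). The gripper opens to 92 mm and grips with 3 to 60 N. Pads are 19 mm wide; open, the fingers measure 130 mm over their backs; the gripper's body (75 mm by 190 mm) begins 47 mm behind the grasp point.
Start: joints at [1.129, 0.342, 1.524, -0, 1.275, -0.146], TCP at [0.153, 0.502, 0.227] pointing down, gripper open.
Joint ranges: [-2.53, 2.53], [-0.77, 2.02], [0.04, 2.7], [-1, 4.14], [0.28, 2.66], [-3.11, 3.11]. Speed limits (rad/s): [2.57, 2.57, 3.14, 3.14, 3.14, 3.14].

INTERFACE

Orientations are given as [roll, pitch, yaw] about the fixed x, y, z axes, in that order (R = Rz(yaw) Ry(pitch) Rx(roll)).
In Python, from cell import robot, read_camera, camera_params, nets gives the robot as it stands. The module is installed in compiled form; this text tells all that it offers.
- The arm moves only by the tool step_arm, never from a script. Its argument "steps" is a list of rows, each an object of numbers: "x", "y", "z": the shift along the tool's x, y, z as a fraction of full scale; "rx", "ry", "rz": the turn, a rotation vector about the tool's x, y, z as a fraction of full scale; "claw": the opening, from -1 (shut) to 1 (fully open). In form: [{"x": .., "y": .., "z": .., "rx": .., "ry": .., "rz": .., "claw": ..}, ...]. A call has 1 to 12 rows; each row is the pose to reach, as a shift and turn from the pose commanded when the call began, along the tool's axes at that moment; what a row does not reach only later rows make up. Full scale, the value 1, is 750 mm for a shift and pi/4 rad for a turn. A row lasts 1/12 s, in which the tool goes at most 41.7 mm and 7.16 degrees, less where a joint would pass 70% of its speed; a pose out of reach is approached as far as the arm can. A call with a number of a shift or a turn outside -1 to 1 is refused whole. A call with a gripper value outside its range is refused whole. The fingers move at their own pace and stop on an object; "squeeze" is the grip in N (left out, the last holds). Time passes only in rows, so rows that repeat a pose let the fingers close. It gives the time, the measured TCP pose, the force, the opening and the grip force at its end, in the units of the state.
- robot.observe(): the state, without advancing time (a new reading comes with each control period).
- read_camera(name): name is "side" or "top"; returns (picture, depth): 480x640x3 uint8, blue, green, red; 480x640 float32, m along the optical axis (not along the pixel's ray), 0 where there is no reading.
- camera_params(name): a dict with "fx", "fy", "cx", "cy" (pixels), "R" (3x3) and "t" (3): a world point X has camera coordinates R X + t. Camera axes: x right, y down, z forward; pixel columns grow to the right and rows downward; lengths in m; the calibration is good to about 2 mm. A picture is of the moment at which its call begins. camera_params takes no time and is no camera call.
- robot.hand_in(): hands the job in; it is judged then, once.
Trained networks look in the newest picture that a camera, given by its name, has taken for a name from the list of things; names that differ only in an ending like _2 or _b are one class to them, and where a whole thing is asked for, a point or a joint stands for the part that bears it (a point fixed in the world has none). Each returns a list of dicts, best first, with "conf" (0 to 1); they miss things now and then, are a little off and sometimes report something else, mostly with a low value. They report only what shows in the picture. A call takes as long as a camera call.
- nets.masks_of(camera, query): "region" (480x640 bool, what is visible of it) and "box" ([left, top, right, bottom] in pixels, round what is visible of it).
- nets.landmark_of(camera, query): "pixel" ([row, column] in pixels: a listed point, or the origin of a listed thing).
The state is a dict: "time": time; "qpos": joint angles; "qvel": joint speeds; "joint_efforts": joint torques, N m; "tool_pos": TCP position; "tool_rot": TCP orientation; "contact_force": force on the tool from outside, world axes, zero at the start; "torque": the same for the moment, N m; "opening": finger opening in m; "grip_force": force on a finger pad.
Only numpy, scipy, OpenCV 4.12 (cv2) and the standard library are available. Lean on these libraries where they do the work, as an engineer would, in place of code of your own. Each camera call takes 0.05 s, during which the arm holds its last target. There are 200 camera calls.

## Working session

There is one attempt and no reset: what is moved stays moved. The work goes in short steps, Python scripts to look and compute and a tool call to move; the robot and the scene stay as the last step left them, time stands still between calls to the robot, and variables do not carry over. Pictures are saved under pics/ and viewed, at most 10 in all, crops included, and the job is handed in when it is done.

Besides the shell and the picture viewer there is one more tool, called after "Request:" as a command line: name --argument value ..., lists and objects as JSON in quotes. step_arm: Moves the arm, as the interface text tells. Its arguments: {"type":"object","properties":{"steps":{"type":"array","items":{"type":"object","properties":{"x":{"type":"number","minimum":-1,"maximum":1},"y":{"type":"number","minimum":-1,"maximum":1},"z":{"type":"number","minimum":-1,"maximum":1},"rx":{"type":"number","minimum":-1,"maximum":1},"ry":{"type":"number","minimum":-1,"maximum":1},"rz":{"type":"number","minimum":-1,"maximum":1},"claw":{"type":"number"}}}},"squeeze":{"type":"number"}},"required":["steps"]}

```bash
mkdir -p pics; cat > h.py <<'E'
import numpy as np, cv2
from cell import robot, read_camera, camera_params, nets
from scipy.spatial.transform import Rotation as Rn
def P(n):
    c=camera_params(n); return c,np.array(c["R"]),np.array(c["t"])
def ray(n,px):  # px row,col -> origin, dir (unit along optical axis)
    c,R,t=P(n); d=np.array([(px[1]-c["cx"])/c["fx"],(px[0]-c["cy"])/c["fy"],1.]); return -R.T@t, R.T@d
def at_z(n,px,z):
    o,d=ray(n,px); return o+d*(z-o[2])/d[2]
def at_depth(n,px,dep):
    o,d=ray(n,px); return o+d*dep
def tri(a,b):
    (o1,d1),(o2,d2)=ray("side",a),ray("top",b)
    s=np.linalg.lstsq(np.c_[d1,-d2],o2-o1,rcond=None)[0]
    p,q=o1+s[0]*d1,o2+s[1]*d2; return (p+q)/2,np.linalg.norm(p-q)
def proj(n,X):
    c,R,t=P(n); v=R@np.asarray(X)+t; return [v[1]/v[2]*c["fy"]+c["cy"],v[0]/v[2]*c["fx"]+c["cx"]]
E
cat > m.py <<'E'
from h import *
np.set_printoptions(precision=4,suppress=True)
D={}
for n in("side","top"):
    im,dep=read_camera(n); cv2.imwrite(f"pics/{n}0.png",im); D[n]=dep; np.savez(f"{n}0.npz",im=im,dep=dep)
for q in["left_lid_pull","right_lid_pull","jar_red_dot","jar_red","jar_blue","well","dock","dock_mouth","probe","probe_grip","moka_pot","pepper_mill","blue_mug"]:
    r={}
    for n in D:
        l=nets.landmark_of(n,q); r[n]=l
        for k in l[:2]:
            p=k["pixel"]; d=D[n][int(round(p[0])),int(round(p[1]))]
            print(q,n,np.round(p,1),round(k["conf"],2),"depthpt",at_depth(n,p,d))
    if r["side"] and r["top"]: print("   tri",*tri(r["side"][0]["pixel"],r["top"][0]["pixel"]))
E
python3 m.py
```

```text
left_lid_pull side [263.6 347.8] 0.94 depthpt [0.4622 0.1479 0.1514]
left_lid_pull top [286.8 312.3] 0.9 depthpt [0.4578 0.1425 0.1626]
   tri [0.4612 0.1434 0.1434] 0.0039054263656505624
right_lid_pull side [152.3 376.9] 0.94 depthpt [ 0.4836 -0.1844  0.1624]
right_lid_pull top [271.9 462.4] 0.78 depthpt [ 0.4891 -0.1867  0.1621]
   tri [ 0.4868 -0.188   0.1582] 0.005310502173744226
jar_red_dot top [269.8 240. ] 0.41 depthpt [0.4965 0.3035 0.157 ]
jar_red_dot top [225.6 459.4] 0.22 depthpt [ 0.6183 -0.2213  0.0434]
jar_blue side [277.1 343.2] 0.5 depthpt [0.471  0.1462 0.0764]
well side [239.9 357.6] 0.82 depthpt [0.4598 0.0722 0.14  ]
well top [284.5 378.6] 0.73 depthpt [ 0.4644 -0.0055  0.1348]
   tri [ 0.477  -0.0215 -0.0147] 0.001458703489638643
dock side [347.7 318.3] 0.86 depthpt [0.4761 0.3242 0.0436]
dock top [285.7 247. ] 0.88 depthpt [0.4684 0.3046 0.0645]
dock top [269.5 242.4] 0.29 depthpt [0.4969 0.2977 0.1591]
   tri [0.4758 0.3141 0.0163] 0.0072311771103187586
dock_mouth side [323.2 312.8] 0.82 depthpt [0.4932 0.3106 0.1436]
dock_mouth top [269.9 237.8] 0.9 depthpt [0
[... 732 characters left out ...]
813 0.0557]
moka_pot top [283.3 247.8] 0.68 depthpt [0.4737 0.3016 0.0707]
   tri [ 0.6034  0.5074 -0.0189] 0.008219875172479789
pepper_mill side [188.7 318.7] 0.62 depthpt [ 0.6252 -0.1343  0.0099]
pepper_mill side [347.6 318.5] 0.5 depthpt [0.4758 0.3239 0.0438]
pepper_mill top [229.9 428.5] 0.97 depthpt [ 0.6103 -0.1463  0.0312]
pepper_mill top [223.3 491.8] 0.41 depthpt [ 0.6193 -0.295   0.0637]
   tri [ 0.6277 -0.1591 -0.026 ] 0.011234551859845923
blue_mug side [417.6 289.8] 0.96 depthpt [0.4899 0.4873 0.0063]
blue_mug top [276.7 182.6] 0.87 depthpt [0.4884 0.4534 0.0902]
blue_mug top [270.9 239.9] 0.72 depthpt [0.4949 0.3052 0.1494]
   tri [ 0.4945  0.4851 -0.0039] 0.006392600588498654
```

View pics/top0.png

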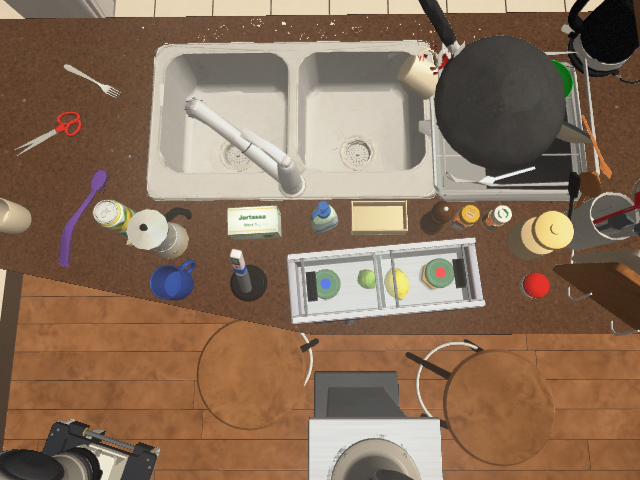

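View pics/side0.png

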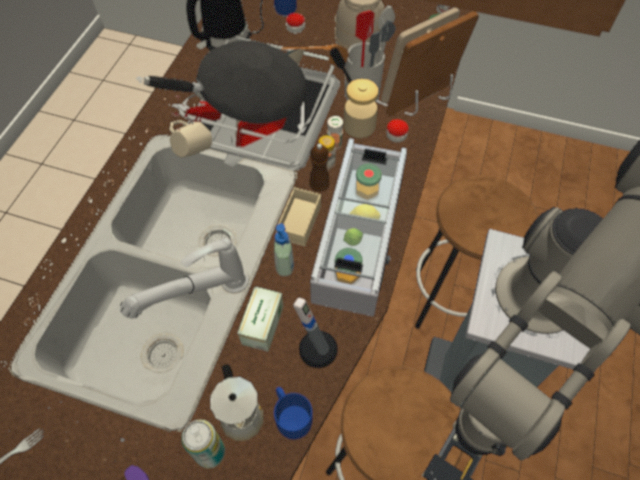

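The top view shows the blue dot at (row 284, col 326) in the left (+y) bay and the red dot at (272, 440) in the right bay. So the right lid must move, and its bar is at (272, 461). The probe leans in its dock at about (270, 240), away from the robot. The side view agrees, with the red dot near (174, 370) and the right bar near (156, 375).

```bash
cat > m2.py <<'E'
from h import *
np.set_printoptions(precision=4,suppress=True)
C={}
for n in("side","top"):
    f=np.load(n+"0.npz"); im,dep=f["im"],f["dep"]; c,R,t=P(n)
    v,u=np.mgrid[:480,:640]; pc=np.stack([(u-c["cx"])/c["fx"]*dep,(v-c["cy"])/c["fy"]*dep,dep],-1)
    X=(pc-t)@R; X[dep==0]=np.nan; C[n]=(im,X)
    print(n,"cam",-R.T@t)
    hsv=cv2.cvtColor(im,cv2.COLOR_BGR2HSV).astype(int)
    # well rim
    w=(abs(X[...,2]-0.143)<.005)&(abs(X[...,0]-.47)<.15)&(abs(X[...,1]+.03)<.28)
    q=X[w][:,:2].astype(np.float32)
    print("rim",w.sum(),cv2.minAreaRect(q*1000), np.nanmedian(X[w][:,2]))
    # bars
    for y in(.145,-.187):
        b=(X[...,2]>.145)&(X[...,2]<.175)&(abs(X[...,0]-.475)<.06)&(abs(X[...,1]-y)<.05)&(hsv[...,2]<70)
        r=X[b]; print("bar",b.sum(),r.mean(0),r.min(0),r.max(0)); print(cv2.minAreaRect(r[:,:2].astype(np.float32)*1000), np.argwhere(b).mean(0))
    # red dot
    rd=((hsv[...,0]<8)|(hsv[...,0]>172))&(hsv[...,1]>150)&(hsv[...,2]>90)
    r0=proj(n,[.478,-.128,.114])
    rd&=(np.hypot(v-r0[0],u-r0[1])<22)
    cc=np.argwhere(rd).mean(0); print("red",rd.sum(),cc,at_z(n,cc,.114),np.nanmedian(X[rd],0)); C[n]+=(cc,)
    # dock/probe
    d=(abs(X[...,0]-.49)<.09)&(abs(X[...,1]-.31)<.07)
    for a,bb in((.14,.15),(.15,.17),(.17,.19),(.19,.21),(.21,.24)):
        s=d&(X[...,2]>a)&(X[...,2]<bb); 
        if s.sum(): print("pr",a,s.sum(),X[s].mean(0),X[s].min(0),X[s].max(0))
    s=d&(X[...,2]>.013)&(X[...,2]<.023); print("foot",s.sum(),cv2.minEnclosingCircle(X[s][:,:2].astype(np.float32)*1000))
    s=d&(X[...,2]>.14); print("probe px",np.argwhere(s).min(0),np.argwhere(s).max(0))
print("red tri",tri(C["side"][2],C["top"][2]))
a=[]
for n,crop in(("top",(235,300,225,270)),("side",(285,370,285,345))):
    r=C[n][0][crop[0]:crop[1],crop[2]:crop[3]]; a.append(cv2.resize(r,(400,520),interpolation=cv2.INTER_CUBIC))
cv2.imwrite("pics/c1.png",np.hstack(a))
E
python3 m2.py
```

```text
side cam [0.3228 0.7902 1.3253]
rim 3714 ((502.25469970703125, -17.666290283203125), (210.60890197753906, 432.19097900390625), 5.208606719970703) 0.1408387862058079
bar 129 [0.4598 0.1488 0.1563] [0.4331 0.1431 0.145 ] [0.491  0.1547 0.1674]
((461.847900390625, 150.10003662109375), (57.78558349609375, 10.906864166259766), 3.358098030090332) [263.1938 348.7829]
bar 113 [ 0.4893 -0.1847  0.1545] [ 0.4609 -0.1912  0.1451] [ 0.5172 -0.1772  0.1674]
((489.0872497558594, -185.62208557128906), (56.27201461791992, 10.598165512084961), 6.622686862945557) [153.6637 374.5487]
red 31 [173. 368.] [ 0.4941 -0.1499  0.114 ] [ 0.4919 -0.1392  0.1278]
pr 0.14 37 [0.4982 0.3132 0.1451] [0.4907 0.3008 0.1402] [0.516  0.3216 0.1499]
pr 0.15 76 [0.5034 0.3124 0.1596] [0.4936 0.2981 0.15  ] [0.5204 0.3202 0.1699]
pr 0.17 72 [0.5093 0.311  0.1797] [0.5004 0.2942 0.17  ] [0.5249 0.3187 0.19  ]
pr 0.19 81 [0.5152 0.3097 0.2011] [0.5066 0.2924 0.19  ] [0.534  0.3177 0.2097]
pr 0.21 97 [0.5238 0.305  0.2146] [0.5125 0.292  0.2102] [0.535  0.3154 0.2202]
foot 688 ((480.3701171875, 313.7575378417969), 46.1935577
[... 554 characters left out ...]
47583), 3.254319429397583) [271.754  460.9683]
red 75 [272.24 440.24] [ 0.4937 -0.1502  0.114 ] [ 0.4928 -0.1468  0.1269]
pr 0.14 22 [0.4965 0.3044 0.1446] [0.4911 0.2943 0.1401] [0.5082 0.3201 0.15  ]
pr 0.15 54 [0.5011 0.3037 0.159 ] [0.494  0.2936 0.1502] [0.5151 0.3192 0.1698]
pr 0.17 50 [0.5075 0.3023 0.1793] [0.5009 0.292  0.1701] [0.5222 0.3175 0.1893]
pr 0.19 61 [0.5152 0.3012 0.2008] [0.5053 0.2915 0.1902] [0.5352 0.3164 0.2099]
pr 0.21 99 [0.5229 0.303  0.2139] [0.5113 0.2914 0.2101] [0.5346 0.3142 0.219 ]
foot 627 ((479.4884338378906, 311.8494873046875), 45.98611068725586)
probe px [249 230] [273 245]
red tri (array([ 0.4939, -0.1503,  0.1135]), np.float64(0.00047208753940022294))
```

View pics/c1.png

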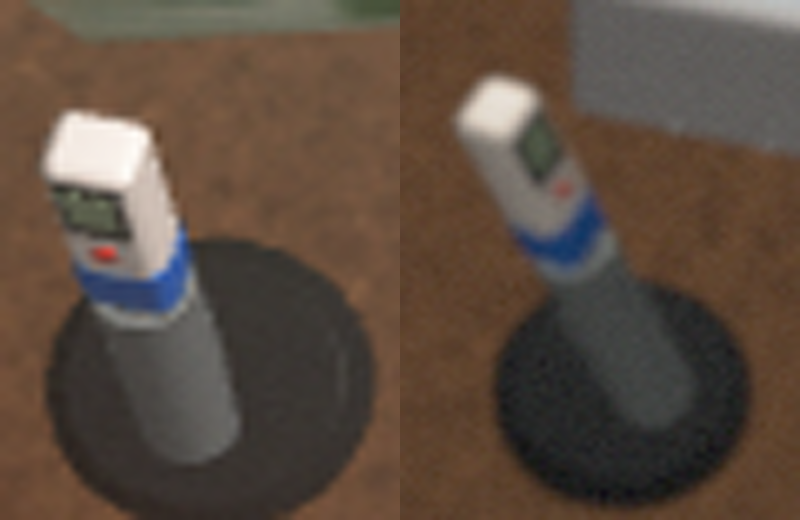

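The crop shows the handle leaning away from the robot with its display facing us, and the blue sleeve sitting on the tube mouth. The foot, top-face and network estimates agree. The dock yaw is about -0.2 rad and the grip is near (0.514, 0.3055, 0.18).

```bash
cat >> h.py <<'E'
def down(yaw,axis=None):
    """tool R: z along -axis (default straight down), y along horizontal dir at angle yaw"""
    z=-np.array([0,0,1.]) if axis is None else -np.asarray(axis)/np.linalg.norm(axis)
    y=np.array([np.cos(yaw),np.sin(yaw),0]); y-=z*(y@z); y/=np.linalg.norm(y)
    return np.c_[np.cross(y,z),y,z]
def plan(pos,R,cur=None):
    s=robot.observe(); p,Rc=cur or (np.array(s["tool_pos"]),Rn.from_euler("xyz",s["tool_rot"]).as_matrix())
    d=Rc.T@(np.asarray(pos)-p)/.75; r=Rn.from_matrix(Rc.T@R).as_rotvec()/(np.pi/4)
    print("xyz",np.round(d,4),"rot",np.round(r,4))
E
python3 - <<'E'
from h import *
s=robot.observe(); print(s["time"],s["tool_pos"],s["tool_rot"],s["opening"]); R0=Rn.from_euler("xyz",s["tool_rot"]).as_matrix();print(R0.round(3)); p0=np.array(s["tool_pos"])
w=.0873
for yaw in(np.pi/2+w,-np.pi/2+w):
    R=down(yaw); plan([.4,.3,.33],R); plan([.4895,-.186,.27],R)
E
```

```text
1.4 [0.15303815 0.50221432 0.22674537] [3.14151908e+00 3.55189902e-05 2.84581228e+00] 0.09158463380327875
[[-0.957  0.291  0.   ]
 [ 0.291  0.957  0.   ]
 [-0.     0.    -1.   ]]
xyz [-0.3936 -0.1619 -0.1377] rot [ 1.000e-04  1.000e-04 -4.878e-01]
xyz [-0.6966 -0.747  -0.0577] rot [ 1.000e-04  1.000e-04 -4.878e-01]
xyz [-0.3936 -0.1619 -0.1377] rot [ 1.0000e-04 -1.0000e-04  3.5122e+00]
xyz [-0.6966 -0.747  -0.0577] rot [ 1.0000e-04 -1.0000e-04  3.5122e+00]
```

Request:
step_arm --steps '[{"x":0,"y":0,"z":-0.0577,"rz":0,"claw":0.0},{"x":-0.6966,"y":-0.747,"z":-0.0577,"rz":-0.4878,"claw":0.0},{"x":-0.6966,"y":-0.747,"z":-0.0577,"rz":-0.4878,"claw":0.0},{"x":-0.6966,"y":-0.747,"z":-0.0577,"rz":-0.4878,"claw":0.0},{"x":-0.6966,"y":-0.747,"z":-0.0577,"rz":-0.4878,"claw":0.0},{"x":-0.6966,"y":-0.747,"z":-0.0577,"rz":-0.4878,"claw":0.0},{"x":-0.6966,"y":-0.747,"z":-0.0577,"rz":-0.4878,"claw":0.0},{"x":-0.6966,"y":-0.747,"z":-0.0577,"rz":-0.4878,"claw":0.0},{"x":-0.6966,"y":-0.747,"z":-0.0577,"rz":-0.4878,"claw":0.0},{"x":-0.6966,"y":-0.747,"z":-0.0577,"rz":-0.4878,"claw":0.0},{"x":-0.6966,"y":-0.747,"z":-0.0577,"rz":-0.4878,"claw":0.0},{"x":-0.6966,"y":-0.747,"z":-0.0577,"rz":-0.4878,"claw":0.0}]'

```text
$.steps[0]: bad value
```

```bash
python3 - <<'E'
from h import *
R=down(np.pi/2+.0873); plan([.4895,-.186,.2],R); s=robot.observe(); print(s["tool_pos"],s["opening"],s["time"])
E
```

```text
xyz [-0.6966 -0.747   0.0356] rot [ 1.000e-04  1.000e-04 -4.878e-01]
[0.15303815 0.50221432 0.22674537] 0.09158463380327875 1.4
```

Request:
step_arm --steps '[{"x":0,"y":0,"z":-0.0577,"rx":0,"ry":0,"rz":0,"claw":0.1},{"x":-0.6966,"y":-0.747,"z":-0.0577,"rx":0,"ry":0,"rz":-0.4878,"claw":0.1},{"x":-0.6966,"y":-0.747,"z":-0.0577,"rx":0,"ry":0,"rz":-0.4878,"claw":0.1},{"x":-0.6966,"y":-0.747,"z":-0.0577,"rx":0,"ry":0,"rz":-0.4878,"claw":0.1},{"x":-0.6966,"y":-0.747,"z":-0.0577,"rx":0,"ry":0,"rz":-0.4878,"claw":0.1},{"x":-0.6966,"y":-0.747,"z":-0.0577,"rx":0,"ry":0,"rz":-0.4878,"claw":0.1},{"x":-0.6966,"y":-0.747,"z":-0.0577,"rx":0,"ry":0,"rz":-0.4878,"claw":0.1},{"x":-0.6966,"y":-0.747,"z":-0.0577,"rx":0,"ry":0,"rz":-0.4878,"claw":0.1},{"x":-0.6966,"y":-0.747,"z":-0.0577,"rx":0,"ry":0,"rz":-0.4878,"claw":0.1},{"x":-0.6966,"y":-0.747,"z":-0.0577,"rx":0,"ry":0,"rz":-0.4878,"claw":0.1},{"x":-0.6966,"y":-0.747,"z":-0.0577,"rx":0,"ry":0,"rz":-0.4878,"claw":0.1},{"x":-0.6966,"y":-0.747,"z":-0.0577,"rx":0,"ry":0,"rz":-0.4878,"claw":0.1}]'

```text
time: 2.4
tool_pos: [0.3508, 0.097, 0.2698]
tool_rot: [3.141, 0.001, -3.054]
contact_force: [1.2, 0.5, -0.4]
opening: 0.0504
grip_force: 0.0
```

```bash
python3 - <<'E'
from h import *
R=down(np.pi/2+.0873); plan([.4895,-.186,.2],R); s=robot.observe(); print(s["tool_pos"],s["opening"],s["time"])
E
```

```text
xyz [-0.1512 -0.392   0.0932] rot [0.0002 0.0017 0.0001]
[0.35078688 0.09699086 0.26976724] 0.05039019083690069 2.4
```

Request:
step_arm --steps '[{"x":-0.1512,"y":-0.392,"z":0,"rx":0,"ry":0,"rz":0,"claw":-0.1},{"x":-0.1512,"y":-0.392,"z":0,"rx":0,"ry":0,"rz":0,"claw":-0.1},{"x":-0.1512,"y":-0.392,"z":0,"rx":0,"ry":0,"rz":0,"claw":-0.1},{"x":-0.1512,"y":-0.392,"z":0,"rx":0,"ry":0,"rz":0,"claw":-0.1},{"x":-0.1512,"y":-0.392,"z":0,"rx":0,"ry":0,"rz":0,"claw":-0.1},{"x":-0.1512,"y":-0.392,"z":0,"rx":0,"ry":0,"rz":0,"claw":-0.1},{"x":-0.1512,"y":-0.392,"z":0,"rx":0,"ry":0,"rz":0,"claw":-0.1},{"x":-0.1512,"y":-0.392,"z":0,"rx":0,"ry":0,"rz":0,"claw":-0.1},{"x":-0.1512,"y":-0.392,"z":0.0932,"rx":0,"ry":0,"rz":0,"claw":-0.1},{"x":-0.1512,"y":-0.392,"z":0.0932,"rx":0,"ry":0,"rz":0,"claw":-0.1},{"x":-0.1512,"y":-0.392,"z":0.0932,"rx":0,"ry":0,"rz":0,"claw":-0.1}]'

```text
time: 3.32
tool_pos: [0.4861, -0.183, 0.1939]
tool_rot: [3.135, -0.009, -3.055]
contact_force: [-1.3, 0.1, -0.4]
opening: 0.0416
grip_force: 0.0
```

```bash
python3 - <<'E'
from h import *
R=down(np.pi/2+.0873); plan([.4895,-.186,.142],R); s=robot.observe(); print(s["tool_pos"],s["opening"],s["time"])
E
```

```text
xyz [-0.0048 -0.0048  0.0692] rot [ 0.0081 -0.0115 -0.0015]
[ 0.48609474 -0.18304731  0.19393472] 0.04155237919813585 3.3167
```

Request:
step_arm --squeeze 15 --steps '[{"x":0,"y":0,"z":0.04,"rx":0,"ry":0,"rz":0,"claw":-0.1},{"x":0,"y":0,"z":0.0773,"rx":0,"ry":0,"rz":0,"claw":-0.1},{"x":0,"y":0,"z":0.0773,"rx":0,"ry":0,"rz":0,"claw":-0.1},{"x":0,"y":0,"z":0.0773,"rx":0,"ry":0,"rz":0,"claw":-0.1}]'

```text
time: 3.65
tool_pos: [0.489, -0.1838, 0.1423]
tool_rot: [3.141, -0.001, -3.054]
contact_force: [0.0, -0.6, 1.4]
opening: 0.0413
grip_force: 0.0
```

```bash
python3 - <<'E'
from h import *
s=robot.observe(); print(s["tool_pos"],s["opening"],s["time"],s["contact_force"])
im,dep=read_camera("top"); cv2.imwrite("pics/t1.png",cv2.resize(im[220:320,390:510],(720,600),interpolation=cv2.INTER_CUBIC))
E
```

```text
[ 0.48904664 -0.18381118  0.14226541] 0.04134491318771711 3.65 [ 0.00653601 -0.63050139  1.41448181]
```

View pics/t1.png

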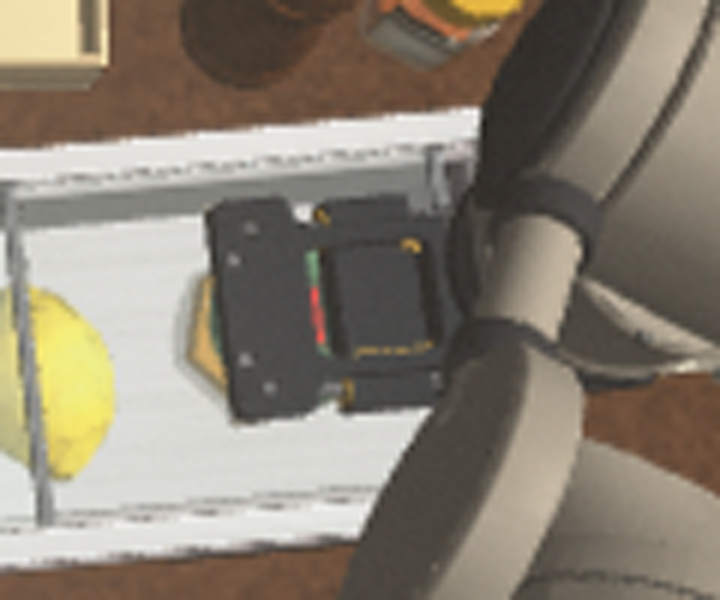

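The gripper sits squarely over the right bar, aligned with the well, and the divider is at the left. I'll close and check the opening.

Request:
step_arm --squeeze 15 --steps '[{"x":0,"y":0,"z":0,"rx":0,"ry":0,"rz":0,"claw":-1},{"x":0,"y":0,"z":0,"rx":0,"ry":0,"rz":0,"claw":-1},{"x":0,"y":0,"z":0,"rx":0,"ry":0,"rz":0,"claw":-1},{"x":0,"y":0,"z":0,"rx":0,"ry":0,"rz":0,"claw":-1},{"x":0,"y":0,"z":0,"rx":0,"ry":0,"rz":0,"claw":-1},{"x":0,"y":0,"z":0,"rx":0,"ry":0,"rz":0,"claw":-1}]'

```text
time: 4.2
tool_pos: [0.4893, -0.1844, 0.1421]
tool_rot: [-3.141, 0.001, -3.054]
contact_force: [0.1, -1.4, 3.3]
opening: 0.0093
grip_force: 15.0
```

Request:
step_arm --steps '[{"x":0,"y":0.02,"z":0,"rx":0,"ry":0,"rz":0,"claw":-1},{"x":0,"y":0.045,"z":0,"rx":0,"ry":0,"rz":0,"claw":-1},{"x":0,"y":0.07,"z":0,"rx":0,"ry":0,"rz":0,"claw":-1},{"x":0,"y":0.095,"z":0,"rx":0,"ry":0,"rz":0,"claw":-1},{"x":0,"y":0.12,"z":0,"rx":0,"ry":0,"rz":0,"claw":-1},{"x":0,"y":0.14,"z":0,"rx":0,"ry":0,"rz":0,"claw":-1},{"x":0,"y":0.155,"z":0,"rx":0,"ry":0,"rz":0,"claw":-1},{"x":0,"y":0.165,"z":0,"rx":0,"ry":0,"rz":0,"claw":-1},{"x":0,"y":0.172,"z":0,"rx":0,"ry":0,"rz":0,"claw":-1},{"x":0,"y":0.172,"z":0,"rx":0,"ry":0,"rz":0,"claw":-1},{"x":0,"y":0.172,"z":0,"rx":0,"ry":0,"rz":0,"claw":-1}]'

```text
time: 5.12
tool_pos: [0.4782, -0.0551, 0.142]
tool_rot: [3.141, 0.001, -3.054]
contact_force: [0.5, 1.2, 6.5]
opening: 0.0091
grip_force: 15.0
```

Request:
step_arm --steps '[{"x":0,"y":0,"z":0,"rx":0,"ry":0,"rz":0,"claw":-0.1},{"x":0,"y":0,"z":0,"rx":0,"ry":0,"rz":0,"claw":-0.1},{"x":0,"y":0,"z":0,"rx":0,"ry":0,"rz":0,"claw":-0.1},{"x":0,"y":0,"z":0,"rx":0,"ry":0,"rz":0,"claw":-0.1},{"x":0,"y":0,"z":-0.05,"rx":0,"ry":0,"rz":0,"claw":0},{"x":0,"y":0,"z":-0.1,"rx":0,"ry":0,"rz":0,"claw":0},{"x":0,"y":0,"z":-0.15,"rx":0,"ry":0,"rz":0,"claw":0},{"x":0,"y":0,"z":-0.2,"rx":0,"ry":0,"rz":0,"claw":0},{"x":0,"y":0,"z":-0.2,"rx":0,"ry":0,"rz":0,"claw":0},{"x":0,"y":0,"z":-0.2,"rx":0,"ry":0,"rz":0,"claw":0}]'

```text
time: 5.95
tool_pos: [0.4785, -0.0559, 0.2933]
tool_rot: [-3.14, 0.004, -3.054]
contact_force: [-0.6, 0.2, -0.6]
opening: 0.046
grip_force: 0.0
```

```bash
python3 - <<'E'
from h import *
s=robot.observe(); print(s["tool_pos"],s["tool_rot"],s["time"],s["qpos"])
az,t=-.2,.30
ax=np.array([np.sin(t)*np.cos(az),np.sin(t)*np.sin(az),np.cos(t)])
grip=np.array([.498,.3093,.127])+.055*ax; print("grip",grip)
R=down(np.pi/2+az,ax); print(R.round(3))
tcp=grip-.019*ax
pre=tcp+.085*ax; print("pre",pre,"tcp",tcp); plan(pre,R); print("above"); plan([.44,.2,.35],R)
E
```

```text
[ 0.47854336 -0.05585358  0.29325792] [-3.1401421   0.00412657 -3.0544687 ] 5.95 [-2.75509010e-01  2.12870630e-01  1.51780363e+00  1.09097752e-04
  1.40654563e+00 -1.93344390e+00]
grip [0.51392962 0.30607091 0.17954351]
[[-0.936  0.199 -0.29 ]
 [ 0.19   0.98   0.059]
 [ 0.296 -0.    -0.955]]
pre [0.53304517 0.30219599 0.24259572] tcp [0.50842666 0.30718641 0.16139211]
xyz [-0.1137  0.4694  0.0673] rot [-0.0559  0.3848  0.3627]
above
xyz [ 0.0212  0.3442 -0.0762] rot [-0.0559  0.3848  0.3627]
```

```bash
python3 - <<'E'
from h import *
az,t=-.2,.30
ax=np.array([np.sin(t)*np.cos(az),np.sin(t)*np.sin(az),np.cos(t)])
grip=np.array([.498,.3093,.127])+.055*ax
R=down(np.pi/2+az,ax)
s=robot.observe(); cur=(np.array([.4783,-.0557,.2927]),down(np.pi/2+.0873))
plan(grip+(.085-.019+.07)*ax,R,cur); print(np.abs(cur[1]-Rn.from_euler("xyz",s["tool_rot"]).as_matrix()).max())
E
```

```text
xyz [-0.1408  0.4612 -0.0224] rot [-0.0549  0.3793  0.363 ]
0.004237124497689083
```

Request:
step_arm --steps '[{"x":-0.1408,"y":0.4612,"z":-0.0224,"rx":-0.055,"ry":0.38,"rz":0.363,"claw":0.3},{"x":-0.1408,"y":0.4612,"z":-0.0224,"rx":-0.055,"ry":0.38,"rz":0.363,"claw":0.3},{"x":-0.1408,"y":0.4612,"z":-0.0224,"rx":-0.055,"ry":0.38,"rz":0.363,"claw":0.3},{"x":-0.1408,"y":0.4612,"z":-0.0224,"rx":-0.055,"ry":0.38,"rz":0.363,"claw":0.3},{"x":-0.1408,"y":0.4612,"z":-0.0224,"rx":-0.055,"ry":0.38,"rz":0.363,"claw":0.3},{"x":-0.1408,"y":0.4612,"z":-0.0224,"rx":-0.055,"ry":0.38,"rz":0.363,"claw":0.3},{"x":-0.1408,"y":0.4612,"z":-0.0224,"rx":-0.055,"ry":0.38,"rz":0.363,"claw":0.3},{"x":-0.1408,"y":0.4612,"z":-0.0224,"rx":-0.055,"ry":0.38,"rz":0.363,"claw":0.3},{"x":-0.1408,"y":0.4612,"z":-0.0224,"rx":-0.055,"ry":0.38,"rz":0.363,"claw":0.3},{"x":-0.1408,"y":0.4612,"z":-0.0224,"rx":-0.055,"ry":0.38,"rz":0.363,"claw":0.3},{"x":-0.1408,"y":0.4612,"z":-0.0224,"rx":-0.055,"ry":0.38,"rz":0.363,"claw":0.3},{"x":-0.1408,"y":0.4612,"z":-0.0224,"rx":-0.055,"ry":0.38,"rz":0.363,"claw":0.3}]'

```text
time: 6.95
tool_pos: [0.5525, 0.2977, 0.3065]
tool_rot: [-3.14, -0.303, 2.941]
contact_force: [0.7, -0.5, -1.1]
opening: 0.0595
grip_force: 0.0
```

```bash
python3 - <<'E'
from h import *
np.set_printoptions(precision=4,suppress=True)
az,t=-.2,.30
ax=np.array([np.sin(t)*np.cos(az),np.sin(t)*np.sin(az),np.cos(t)])
grip=np.array([.498,.3093,.127])+.055*ax
R=down(np.pi/2+az,ax)
plan(grip+(.085-.019+.07)*ax,R)
B=[]
for n in("side","top"):
    im,dep=read_camera(n); cv2.imwrite(f"pics/{n}2.png",im); B.append(im)
    hsv=cv2.cvtColor(im,cv2.COLOR_BGR2HSV).astype(int); v,u=np.mgrid[:480,:640]
    r0=proj(n,[.494,-.150,.114]); rd=((hsv[...,0]<8)|(hsv[...,0]>172))&(hsv[...,1]>150)&(hsv[...,2]>90)&(np.hypot(v-r0[0],u-r0[1])<20)
    cc=np.argwhere(rd).mean(0); print(n,rd.sum(),cc,at_z(n,cc,.114)); B.append(cc)
    for q in("left_lid_pull","right_lid_pull"):
        l=nets.landmark_of(n,q); print(q,[(np.round(k["pixel"]),round(k["conf"],2),at_z(n,k["pixel"],.154)) for k in l[:2]])
print(tri(B[1],B[3]))
cv2.imwrite("pics/c2.png",np.hstack([cv2.resize(B[0][100:340,270:430],(400,600)),cv2.resize(B[2][190:340,210:310],(400,600))]))
E
```

```text
xyz [ 0.0003  0.0007 -0.004 ] rot [-0.0023 -0.0041 -0.0009]
side 0 [nan nan] [nan nan nan]
left_lid_pull [(array([263., 348.]), 0.95, array([0.4623, 0.1469, 0.154 ]))]
right_lid_pull [(array([192., 364.]), 0.6, array([ 0.4812, -0.057 ,  0.154 ]))]
top 90 [272.1222 440.1778] [ 0.4939 -0.15    0.114 ]
left_lid_pull [(array([286., 309.]), 0.63, array([0.46  , 0.1495, 0.154 ])), (array([276., 183.]), 0.24, array([0.4827, 0.4318, 0.154 ]))]
right_lid_pull [(array([276., 404.]), 0.89, array([ 0.481 , -0.0602,  0.154 ])), (array([286., 308.]), 0.48, array([0.4605, 0.1515, 0.154 ]))]
 ** On entry to DLASCL parameter number  4 had an illegal value
 ** On entry to DLASCL parameter number  4 had an illegal value
 ** On entry to DLASCL parameter number  4 had an illegal value
 ** On entry to DLASCL parameter number  4 had an illegal value
 ** On entry to DLASCL parameter number  5 had an illegal value
 ** On entry to DLASCL parameter number  4 had an illegal value<stdin>:13: RuntimeWarning: Mean of empty slice.
  ret = um.true_divide(
Traceback (most recent call last):
  File "h.py", line 14, in tri
    s=np.linalg.lstsq(np.c_[d1,-d2],o2-o1,rcond=None)[0]
      ~~~~~~~~~~~~~~~^^^^^^^^^^^^^^^^^^^^^^^^^^^^^^^^
numpy.linalg.LinAlgError: SVD did not converge in Linear Least Squares
```

```bash
python3 - <<'E'
import cv2,numpy as np
a,b=cv2.imread("pics/side2.png"),cv2.imread("pics/top2.png")
cv2.imwrite("pics/c2.png",np.hstack([cv2.resize(a[210:370,250:410],(400,400)),cv2.resize(b[200:320,200:320],(400,400))]))
E
```

```text
(no output)
```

View pics/c2.png

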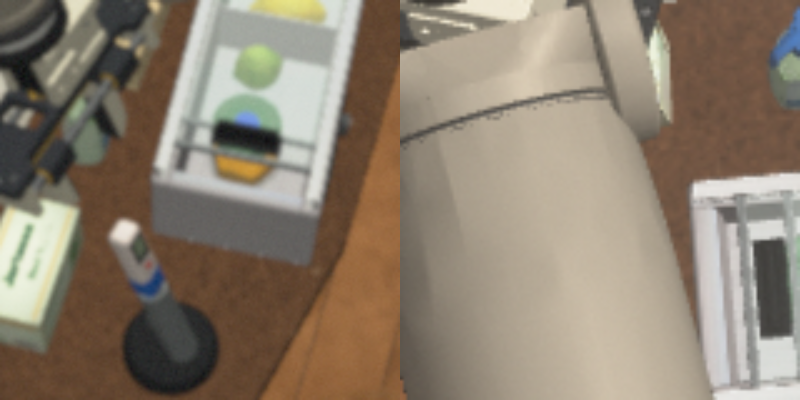

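The side crop shows the open fingers above the handle on its axis, and the blue-jar lid is still shut. Next I descend along the axis.

Request:
step_arm --steps '[{"x":0,"y":0,"z":0.04,"rx":0,"ry":0,"rz":0,"claw":0.3},{"x":0,"y":0,"z":0.07,"rx":0,"ry":0,"rz":0,"claw":0.3},{"x":0,"y":0,"z":0.1,"rx":0,"ry":0,"rz":0,"claw":0.3},{"x":0,"y":0,"z":0.13,"rx":0,"ry":0,"rz":0,"claw":0.3},{"x":0,"y":0,"z":0.16,"rx":0,"ry":0,"rz":0,"claw":0.3},{"x":0,"y":0,"z":0.185,"rx":0,"ry":0,"rz":0,"claw":0.3},{"x":0,"y":0,"z":0.204,"rx":0,"ry":0,"rz":0,"claw":0.3},{"x":0,"y":0,"z":0.204,"rx":0,"ry":0,"rz":0,"claw":0.3},{"x":0,"y":0,"z":0.204,"rx":0,"ry":0,"rz":0,"claw":0.3}]'

```text
time: 8.0
tool_pos: [0.5083, 0.3069, 0.1623]
tool_rot: [-3.141, -0.301, 2.941]
contact_force: [0.3, -0.2, 1.0]
opening: 0.0597
grip_force: 0.0
```

```bash
python3 - <<'E'
from h import *
a=[]
for n,X in(("side",[.51,.305,.18]),("top",[.51,.305,.18])):
    im,dep=read_camera(n); r,c=map(int,proj(n,X)); a.append(cv2.resize(im[r-40:r+40,c-40:c+40],(400,400),interpolation=cv2.INTER_CUBIC))
cv2.imwrite("pics/c3.png",np.hstack(a))
E
```

```text
(no output)
```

View pics/c3.png

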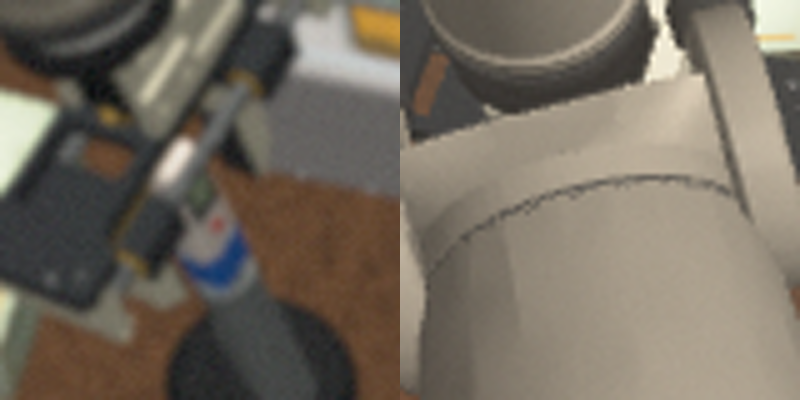

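The handle is between the two open fingers. Now I grip it.

Request:
step_arm --squeeze 25 --steps '[{"x":0,"y":0,"z":0,"rx":0,"ry":0,"rz":0,"claw":-1},{"x":0,"y":0,"z":0,"rx":0,"ry":0,"rz":0,"claw":-1},{"x":0,"y":0,"z":0,"rx":0,"ry":0,"rz":0,"claw":-1},{"x":0,"y":0,"z":0,"rx":0,"ry":0,"rz":0,"claw":-1},{"x":0,"y":0,"z":0,"rx":0,"ry":0,"rz":0,"claw":-1},{"x":0,"y":0,"z":0,"rx":0,"ry":0,"rz":0,"claw":-1},{"x":0,"y":0,"z":0,"rx":0,"ry":0,"rz":0,"claw":-1}]'

```text
time: 8.68
tool_pos: [0.5085, 0.3072, 0.1623]
tool_rot: [3.141, -0.3, 2.942]
contact_force: [-0.1, 0.2, -0.1]
opening: 0.0239
grip_force: 25.0
```

Request:
step_arm --steps '[{"x":0,"y":0,"z":-0.02,"rx":0,"ry":0,"rz":0,"claw":-1},{"x":0,"y":0,"z":-0.05,"rx":0,"ry":0,"rz":0,"claw":-1},{"x":0,"y":0,"z":-0.08,"rx":0,"ry":0,"rz":0,"claw":-1},{"x":0,"y":0,"z":-0.11,"rx":0,"ry":0,"rz":0,"claw":-1},{"x":0,"y":0,"z":-0.14,"rx":0,"ry":0,"rz":0,"claw":-1},{"x":0,"y":0,"z":-0.17,"rx":0,"ry":0,"rz":0,"claw":-1},{"x":0,"y":0,"z":-0.18,"rx":0,"ry":0,"rz":0,"claw":-1},{"x":0,"y":0,"z":-0.18,"rx":0,"ry":0,"rz":0,"claw":-1},{"x":0,"y":0,"z":-0.18,"rx":0,"ry":0,"rz":0,"claw":-1}]'

```text
time: 9.43
tool_pos: [0.5474, 0.2993, 0.2901]
tool_rot: [-3.141, -0.301, 2.941]
contact_force: [-0.8, 0.2, -1.4]
opening: 0.024
grip_force: 25.0
```

```bash
python3 - <<'E'
from h import *
s=robot.observe(); print(s["tool_pos"],s["tool_rot"],s["opening"],s["contact_force"],s["qpos"])
R=down(np.pi/2-.2); plan([.47,.20,.36],R); plan([.494,-.15,.33],R)
E
```

```text
[0.54737379 0.29929118 0.29006604] [-3.14116621 -0.30143706  2.94147638] 0.024013499315747196 [-0.82752366  0.19079398 -1.36253141] [ 0.30374131  0.66688178  0.85227351  0.15090476  1.88509184 -1.03925714]
xyz [ 0.0991 -0.1503 -0.0668] rot [-5.000e-04 -3.838e-01 -1.000e-04]
xyz [-0.0313 -0.6013 -0.0652] rot [-5.000e-04 -3.838e-01 -1.000e-04]
```

Request:
step_arm --steps '[{"x":0.0138,"y":0,"z":-0.045,"rx":0,"ry":0,"rz":0,"claw":-1},{"x":0.0276,"y":0,"z":-0.0891,"rx":0,"ry":0,"rz":0,"claw":-1},{"x":-0.0195,"y":-0.6013,"z":-0.1034,"rx":0,"ry":-0.3838,"rz":0,"claw":-1},{"x":-0.0195,"y":-0.6013,"z":-0.1034,"rx":0,"ry":-0.3838,"rz":0,"claw":-1},{"x":-0.0195,"y":-0.6013,"z":-0.1034,"rx":0,"ry":-0.3838,"rz":0,"claw":-1},{"x":-0.0195,"y":-0.6013,"z":-0.1034,"rx":0,"ry":-0.3838,"rz":0,"claw":-1},{"x":-0.0195,"y":-0.6013,"z":-0.1034,"rx":0,"ry":-0.3838,"rz":0,"claw":-1},{"x":-0.0195,"y":-0.6013,"z":-0.1034,"rx":0,"ry":-0.3838,"rz":0,"claw":-1},{"x":-0.0195,"y":-0.6013,"z":-0.1034,"rx":0,"ry":-0.3838,"rz":0,"claw":-1},{"x":-0.0195,"y":-0.6013,"z":-0.1034,"rx":0,"ry":-0.3838,"rz":0,"claw":-1},{"x":-0.0195,"y":-0.6013,"z":-0.1034,"rx":0,"ry":-0.3838,"rz":0,"claw":-1},{"x":-0.0195,"y":-0.6013,"z":-0.1034,"rx":0,"ry":-0.3838,"rz":0,"claw":-1}]'

```text
time: 10.43
tool_pos: [0.4976, -0.1103, 0.3591]
tool_rot: [3.141, -0.002, 2.942]
contact_force: [1.2, -0.1, -0.5]
opening: 0.0239
grip_force: 25.0
```

```bash
python3 - <<'E'
from h import *
R=down(np.pi/2-.2); plan([.494,-.15,.32],R)
E
```

```text
xyz [-0.0059 -0.0528  0.052 ] rot [ 0.001  -0.0028  0.001 ]
```

Request:
step_arm --steps '[{"x":-0.0059,"y":-0.0528,"z":0,"rx":0,"ry":0,"rz":0,"claw":-1},{"x":-0.0059,"y":-0.0528,"z":0.03,"rx":0,"ry":0,"rz":0,"claw":-1},{"x":-0.0059,"y":-0.0528,"z":0.052,"rx":0,"ry":0,"rz":0,"claw":-1},{"x":-0.0059,"y":-0.0528,"z":0.052,"rx":0,"ry":0,"rz":0,"claw":-1},{"x":-0.0059,"y":-0.0528,"z":0.052,"rx":0,"ry":0,"rz":0,"claw":-1}]'

```text
time: 10.85
tool_pos: [0.4947, -0.1482, 0.3203]
tool_rot: [3.14, -0.003, 2.942]
contact_force: [-0.1, 0.4, -1.3]
opening: 0.0237
grip_force: 25.0
```

```bash
cat > t.py <<'E'
from h import *
import sys
np.set_printoptions(precision=4,suppress=True)
s=robot.observe(); p=np.array(s["tool_pos"]); print("tcp",p,s["tool_rot"],s["contact_force"],s["opening"])
R=Rn.from_euler("xyz",s["tool_rot"]).as_matrix(); tip=p+.141*R[:,2]; print("expected tip",tip)
a=[];L={}
for n in("side","top"):
    im,dep=read_camera(n); r,c=map(int,proj(n,[.494,-.15,.16])); e=cv2.resize(im[r-40:r+40,c-32:c+32],(400,500),interpolation=cv2.INTER_CUBIC)
    print(n,"crop origin",r-40,c-32,"exp tip",np.round(proj(n,tip),1),"exp dot",np.round(proj(n,[.494,-.15,.114]),1)); a.append(e)
    for q in("probe_tip","jar_red_dot","probe_grip"):
        l=nets.landmark_of(n,q); L[n,q]=l
        for k in l[:2]: print(q,np.round(k["pixel"],1),round(k["conf"],2))
for q in("probe_tip","jar_red_dot","probe_grip"):
    if L["side",q] and L["top",q]: print(q,tri(L["side",q][0]["pixel"],L["top",q][0]["pixel"]))
cv2.imwrite(sys.argv[1],np.hstack(a))
E
python3 t.py pics/c4.png
```

```text
tcp [ 0.4947 -0.1482  0.3203] [ 3.1404 -0.0032  2.9418] [-0.136   0.4035 -1.3263] 0.023748728823130758
expected tip [ 0.4943 -0.148   0.1793]
side crop origin 121 337 exp tip [157.6 369.6] exp dot [173.  368.1]
probe_tip [168.  323.9] 0.37
jar_red_dot [171.4 368.3] 0.65
probe_grip [112.1 376.1] 0.56
top crop origin 229 413 exp tip [268.7 446.6] exp dot [272.1 440.2]
jar_red_dot [270.6 437.4] 0.87
jar_red_dot (array([ 0.4935, -0.1388,  0.1351]), np.float64(0.0033393913626432407))
```

View pics/c4.png

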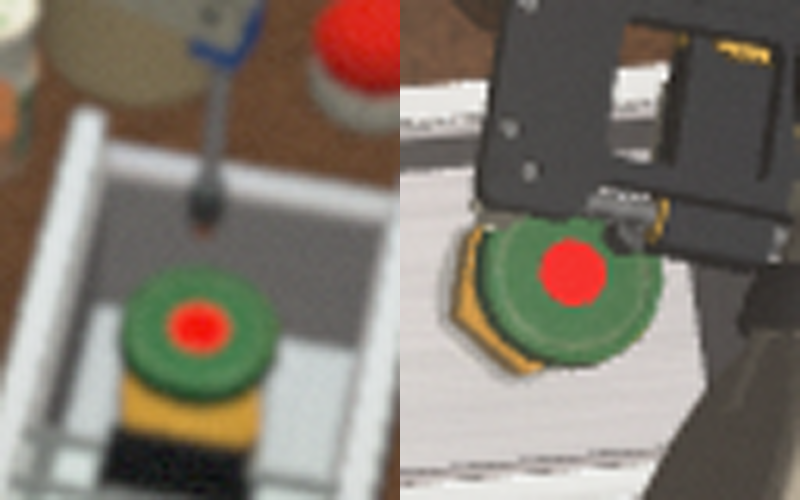

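In the side crop the tip is at about (157.8, 369.5), exactly where the kinematics put it. The dot is at (173.5, 368.7). In the top crop the sheath end shows just beside the dot, as parallax predicts. The lid is clear of the jar. I'll lower to about 9 mm above it.

```bash
python3 - <<'E'
from h import *
R=down(np.pi/2-.2); plan([.494,-.15,.264],R)
E
```

```text
xyz [ 0.0021 -0.0024  0.0778] rot [-0.0002  0.0024  0.0009]
```

Request:
step_arm --steps '[{"x":0,"y":-0.002,"z":0.025,"rx":0,"ry":0,"rz":0,"claw":-1},{"x":0,"y":-0.002,"z":0.05,"rx":0,"ry":0,"rz":0,"claw":-1},{"x":0,"y":-0.002,"z":0.065,"rx":0,"ry":0,"rz":0,"claw":-1},{"x":0,"y":-0.002,"z":0.0747,"rx":0,"ry":0,"rz":0,"claw":-1},{"x":0,"y":-0.002,"z":0.0747,"rx":0,"ry":0,"rz":0,"claw":-1},{"x":0,"y":-0.002,"z":0.0747,"rx":0,"ry":0,"rz":0,"claw":-1},{"x":0,"y":-0.002,"z":0.0747,"rx":0,"ry":0,"rz":0,"claw":-1}]'

```text
time: 11.83
tool_pos: [0.4958, -0.1505, 0.2668]
tool_rot: [-3.141, 0.003, 2.942]
contact_force: [-0.2, 0.1, -1.9]
opening: 0.024
grip_force: 25.0
```

```bash
sed -i 's/\[.494,-.15,.16\])); e=cv2.resize(im\[r-40:r+40,c-32:c+32\]/[.494,-.15,.12])); e=cv2.resize(im[r-25:r+25,c-20:c+20]/; s/r-40,c-32/r-25,c-20/' t.py; sed -i 's/\[.494,-.15,.16\]/[.494,-.15,.12]/; s/im\[r-40:r+40,c-32:c+32\]/im[r-25:r+25,c-20:c+20]/' t.py; python3 t.py pics/c5.png
```

```text
tcp [ 0.4958 -0.1505  0.2668] [-3.1413  0.0026  2.9417] [-0.1737  0.0765 -1.8925] 0.023994020814653173
expected tip [ 0.4962 -0.1506  0.1258]
side crop origin 146 348 exp tip [169.8 367.6] exp dot [173.  368.1]
probe_tip [191.2 367.2] 0.65
jar_red_dot [173.1 367.7] 0.83
probe_grip [129.4 373.7] 0.51
top crop origin 246 420 exp tip [270.6 441.6] exp dot [272.1 440.2]
jar_red_dot [272.4 437.2] 0.68
jar_red_dot [237.2 176.1] 0.22
probe_grip [269.4 241.7] 0.39
jar_red_dot (array([ 0.4926, -0.1404,  0.1255]), np.float64(0.0010345820464098827))
probe_grip (array([0.4346, 0.1954, 0.6654]), np.float64(0.008650523025185477))
```

View pics/c5.png

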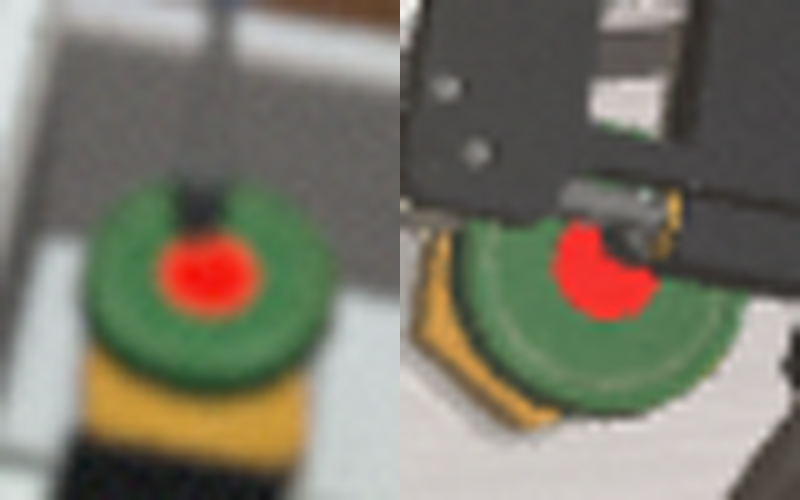

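The side crop shows the tip at about (170, 368.5), just above the dot at (173.5, 369). The top crop shows the sheath over the dot. The tip is about 2 mm too far in x, so I'll correct that and come down in small steps while reading the force.

Request:
step_arm --steps '[{"x":0.003,"y":0,"z":0.005,"rx":0,"ry":0,"rz":0,"claw":-1},{"x":0.003,"y":0,"z":0.01,"rx":0,"ry":0,"rz":0,"claw":-1},{"x":0.003,"y":0,"z":0.0133,"rx":0,"ry":0,"rz":0,"claw":-1},{"x":0.003,"y":0,"z":0.0133,"rx":0,"ry":0,"rz":0,"claw":-1},{"x":0.003,"y":0,"z":0.0133,"rx":0,"ry":0,"rz":0,"claw":-1},{"x":0.003,"y":0,"z":0.0133,"rx":0,"ry":0,"rz":0,"claw":-1}]'

```text
time: 12.73
tool_pos: [0.4932, -0.1498, 0.2558]
tool_rot: [3.141, 0.001, 2.942]
contact_force: [0.4, -0.9, -1.2]
opening: 0.0237
grip_force: 25.0
```

```bash
python3 - <<'E'
from h import *
for i in range(4):
    read_camera("top"); s=robot.observe(); print(np.round(s["tool_pos"],4),np.round(s["contact_force"],2))
E
```

```text
[ 0.4932 -0.1498  0.2559] [-0.36 -0.59 -0.65]
[ 0.4932 -0.1499  0.2559] [ 0.56 -0.14 -0.75]
[ 0.4932 -0.1498  0.2559] [-0.24  0.35 -1.18]
[ 0.4932 -0.1498  0.2559] [-0.66 -0.19 -0.33]
```

Request:
step_arm --steps '[{"x":-0.001,"y":0,"z":0.002,"rx":0,"ry":0,"rz":0,"claw":-1},{"x":-0.001,"y":0,"z":0.004,"rx":0,"ry":0,"rz":0,"claw":-1},{"x":-0.001,"y":0,"z":0.004,"rx":0,"ry":0,"rz":0,"claw":-1},{"x":-0.001,"y":0,"z":0.004,"rx":0,"ry":0,"rz":0,"claw":-1}]'

```text
time: 13.27
tool_pos: [0.4939, -0.15, 0.253]
tool_rot: [3.142, 0.001, 2.942]
contact_force: [-0.3, 0.2, 1.7]
opening: 0.024
grip_force: 25.0
```

```bash
python3 - <<'E'
from h import *
f=[]
for i in range(10):
    read_camera("top"); s=robot.observe(); f.append([*s["tool_pos"],*s["contact_force"]])
print(np.round(np.mean(f,0),4),np.round(np.std(f,0),3))
E
```

```text
[ 0.4939 -0.15    0.253  -0.7971  0.0605  1.3303] [0.    0.    0.    0.486 0.444 0.531]
```

Request:
step_arm --steps '[{"x":0,"y":0,"z":0.0015,"rx":0,"ry":0,"rz":0,"claw":-1},{"x":0,"y":0,"z":0.0028,"rx":0,"ry":0,"rz":0,"claw":-1},{"x":0,"y":0,"z":0.0028,"rx":0,"ry":0,"rz":0,"claw":-1},{"x":0,"y":0,"z":0.0028,"rx":0,"ry":0,"rz":0,"claw":-1},{"x":0,"y":0,"z":0.0028,"rx":0,"ry":0,"rz":0,"claw":-1},{"x":0,"y":0,"z":0.0028,"rx":0,"ry":0,"rz":0,"claw":-1}]'

```text
time: 14.27
tool_pos: [0.4939, -0.15, 0.2508]
tool_rot: [3.142, 0.001, 2.942]
contact_force: [-1.2, -0.4, 2.0]
opening: 0.024
grip_force: 25.0
```

```bash
python3 - <<'E'
from h import *
f=[]
for i in range(10):
    im=read_camera("top" if i else "side")[0]; s=robot.observe(); f.append([*s["tool_pos"],*s["contact_force"]])
    if not i: a=im
print(np.round(np.mean(f,0),4),np.round(np.std(f,0),3),s["tool_rot"],s["opening"],s["grip_force"],s["time"])
cv2.imwrite("pics/c6.png",np.hstack([cv2.resize(a[100:240,310:430],(400,500)),cv2.resize(im[225:325,390:470],(400,500))]))
E
```

```text
[ 0.4939 -0.15    0.2508 -0.7521 -0.2413  2.5509] [0.    0.    0.    0.428 0.548 0.575] [3.14149077e+00 9.77548231e-04 2.94164850e+00] 0.02376852567738235 24.987309873104095 14.7667
```

View pics/c6.png

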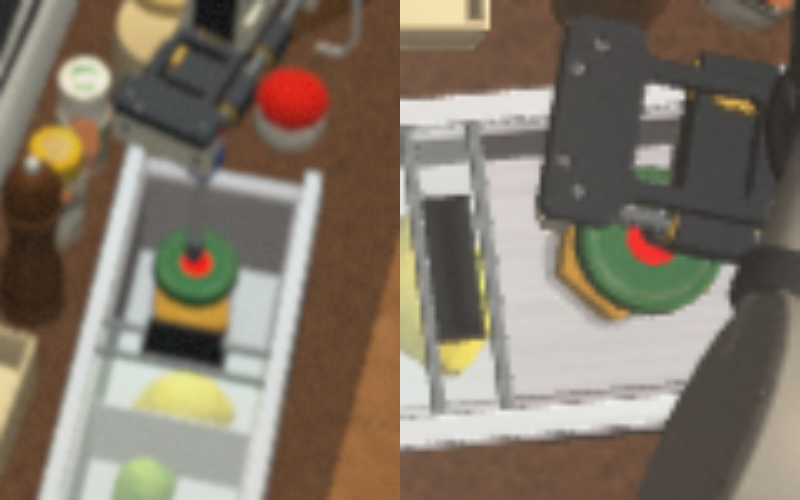

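Force is about 3.4 N net, which puts the plunger near 4 mm. The lid is open and nothing looks disturbed. My last picture will check the centring, with predicted outlines drawn over it.

```bash
python3 - <<'E'
from h import *
s=robot.observe(); p=np.array(s["tool_pos"]); rows=[]
def circ(c,r): 
    a=np.linspace(0,2*np.pi,40); return np.c_[c[0]+r*np.cos(a),c[1]+r*np.sin(a),np.full(40,c[2])]
for n in("side","top"):
    im=read_camera(n)[0]; c0=proj(n,[.494,-.15,.114]); r,c=int(c0[0]),int(c0[1]); k=15
    e=cv2.resize(im[r-13:r+13,c-13:c+13],(390,390),interpolation=cv2.INTER_CUBIC); raw=e.copy()
    for X,col in((circ([.4939,-.1503,.1135],.012),(255,255,255)),(circ([p[0],p[1],.1135],.0048),(255,0,0)),(circ([p[0],p[1],p[2]-.036-.096],.0075),(0,255,255))):
        q=np.array([proj(n,x) for x in X]); q=np.c_[(q[:,1]-c+13+.5)*k,(q[:,0]-r+13+.5)*k].astype(np.int32); cv2.polylines(e,[q],True,col,1)
    rows.append(np.vstack([raw,e])[:])
o=np.hstack(rows); cv2.imwrite("pics/c7.png",cv2.resize(o,(600,600)))
E
```

```text
(no output)
```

View pics/c7.png

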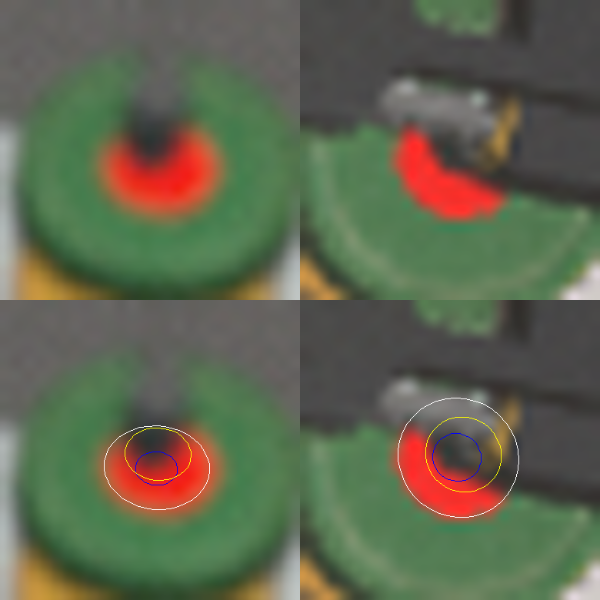

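The overlays put the tip within about 3 mm of the dot's centre in both views, against a tolerance of 8 mm. The lid is open, the probe is upright and the press is about 3.4 N, so I'm handing in.

```bash
python3 -c "
from cell import robot
print(robot.hand_in())"
```

```text
the job is handed in; nothing more can be done
None
```

I handed the job in at about 15 s of the 59 s allowed; no verdict came back. The right lid (over the red-dot jar) was slid about 128 mm back, the left lid was left shut, and the thermometer is held upright within about 3 mm of the dot's centre, pressed in about 4 mm at roughly 3.4 N (estimated).

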